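# Bolt the service case shut

## Robot

A 7-joint arm with a two-finger parallel gripper is mounted at the origin on the work surface. World frame = base frame: x ahead of the robot, y to its left, z up, the work surface at z = 0. Lengths are in m, angles in rad, forces in N, time in s.
With the tool pointing down it reaches from about 0.4 to 0.875 m from the base axis. Payload 19.3 kg.
Tool frame: the origin (TCP) lies at the very end of the fingers, on their centre line; the grasp point (between the pads) lies 19 mm behind it; z points along the fingers, y is the direction in which the jaws open and shut (so a half turn about z gives the same grasp; the last joint's range is limited). The gripper opens to 85 mm and grips with 20 to 120 N. Pads are 22 mm wide; open, the fingers measure 114 mm over their backs; the gripper's body (76 mm by 85 mm) begins 54 mm behind the grasp point. The pads swing forward as they close: fully open they stand 13 mm farther back than shut.
Start: joints at [-0.07, 0.521, -0.036, 1.599, 0.021, 1.021, -0.113], TCP at [0.625, -0, 0.231] pointing down, gripper open.
Joint ranges: [-2.91, 2.91], [-0.3, 2.13], [-1.5, 1.42], [0.17, 2.43], [-1.26, 4.41], [0.16, 1.93], [-2.52, 2.52]. Speed limits (rad/s): [1.89, 1.89, 2.39, 2.39, 3.01, 3.01, 3.01].

## Interface

Orientations are given as [roll, pitch, yaw] about the fixed x, y, z axes, in that order (R = Rz(yaw) Ry(pitch) Rx(roll)).
In Python, from workcell import bot, viewer gives the robot as it stands.
- The arm moves only by the shell command python3 -m creep 'ROWS' [FORCE]. ROWS is JSON, a list of rows, each an object of numbers: "rx", "ry", "rz": the turn, a rotation vector about the tool's x, y, z in degrees; "tx", "ty", "tz": the shift along the tool's x, y, z in mm; "hand": the closure, from -1 (fully open) to 1 (shut), so that 0 is half open. In form: [{"rx": .., "ry": .., "rz": .., "tx": .., "ty": .., "tz": .., "hand": ..}, ...]. A call has 1 to 8 rows; each row is the pose to reach, as a shift and turn from the pose commanded when the call began, along the tool's axes at that moment; what a row does not reach only later rows make up. A row lasts 1/10 s, in which the tool goes at most 50 mm and 8.59 degrees, less where a joint would pass 70% of its speed; a pose out of reach is approached as far as the arm can. A call with a gripper value outside its range is refused whole. The fingers move at their own pace and stop on an object; FORCE is the grip in N (left out, the last holds). Time passes only in rows, so rows that repeat a pose let the fingers close. It gives the time, the measured TCP pose, the force and the opening at its end, in the units of the state.
- bot.observe(): the state, without advancing time (a new reading comes with each control period).
- viewer.grab_frame(name): name is "scene" or "side" or "wrist"; returns a dict with "pixels" (400x640x3 uint8, blue, green, red), "vertical_fov" (degrees; the focal length in pixels is half the picture's height over the tangent of half this angle, whatever the lens; pixels are square), "cx", "cy" (the principal point, pixels), "rvec" (rotation vector, rad) and "tvec" (3), from world to camera coordinates, as OpenCV has them; the wrist camera has in their place "tool_from_camera" (4x4, takes a point from camera to tool coordinates, whose origin is the TCP and whose axes are the flange's). Camera axes: x right, y down, z forward; pixel columns grow to the right and rows downward; lengths in m; the calibration is good to about 2 mm. A picture is of the moment at which its call begins: read the wrist's pose just before it. There is no depth.
- bot.job_done(): hands the job in, once; it reports no verdict.
Trained networks look in a picture, given as the dict that the camera call returned (one of the last four; its "shot" number tells which), for a name from the list of things; names that differ only in an ending like _2 or _b are one class to them, and where a whole thing is asked for, a point or a joint stands for the part that bears it (a point fixed in the world has none). Each returns a list of dicts, best first, with "score" (0 to 1); they miss things now and then, are a little off and sometimes report something else, mostly with a low value. They report only what shows in the picture. A call takes as long as a camera call.
- viewer.outline_of(target, picture): "mask" (400x640 bool, what is visible of it) and "bbox" ([left, top, right, bottom] in pixels, round what is visible of it).
The state is a dict: "clock": time; "qpos": joint angles; "qd": joint speeds; "joint_efforts": joint torques, N m; "position": TCP position; "tool_rot": TCP orientation; "force": force on the tool from outside, world axes, zero at the start; "moment": the same for the moment, N m; "grip_width": finger opening in m.
Only numpy, scipy, OpenCV 4.12 (cv2) and the standard library are available. Lean on these libraries where they do the work, as an engineer would, in place of code of your own. Each camera call takes 0.05 s, during which the arm holds its last target.

## Task

Lock the lid of the low service case: press the spring-loaded safety catch plate down with one fingertip and, while keeping it held down, push the bolt's upright tab with the other fingertip until the bolt is fully home in its keeper. Then let the catch spring back up behind it and leave everything. Only press and push, pick nothing up, and do not disturb the loose things standing on and around the case.

Things in the scene. Friction and masses are not known exactly. Their poses are not given: they have to be found in the camera images.
- case: Fixed steel case, 260 (x) by 340 (y) by 90 mm high; origin: centre of its underside. The bolt fittings are on its flat top; positions below are in its axes, heights above its top. The bolt slides to the case's +y to lock, into a keeper (31 mm high) at x = 28, y = 107 mm. Straps 30 mm high cross the bolt at y = -68 and 60 mm. Loose things stand on it near its x = -105 and 105 mm edges.
- catch_top (a point): Centre of the top of the safety catch: a level steel plate, 34 (x) by 110 (y) mm, at x = -30, y = -20 mm of the case, 46 mm above the case's top when up. It goes straight down 12 mm on a spring (3.5 N at first, 7.7 N at its stop) and springs back. It may be pressed anywhere along its length, and a fingertip can slide along it while pressing. The point moves with it.
- catch (a joint): How far the catch is pressed: 0 up, 0.012 m fully down. Its tooth blocks the bolt until pressed at least 7 mm (9 to 11 is good). It can rise again only with the bolt drawn (below 0.007 m) or home (above 0.045 m).
- tab_face (a point): Middle of the tab's face to be pushed (towards the case's -y), 48 mm above the case's top; at y = -25 mm with the bolt at 0; moves with the bolt. The tab is a block 30 (x) by 12 (y) mm, 25 to 63 mm above the case's top, at x = 28 mm, 58 mm across from the catch's middle. The bolt's bar, 18 mm wide, has its top at 26 mm: a fingertip 34 to 37 mm up, level with the pressed catch, clears it.
- bolt (a joint): How far the bolt has slid towards the keeper: 0 to 0.006 m at the start (drawn), 0.050 m fully home against its stop. It slides with about 2 N of friction and stays where it is left.
- jar: Loose glass jar, 34 mm across, 50 mm high, standing on the case beside the bolt; origin at the centre of its underside. Bystander.
- tin: Loose flat round tin, 40 mm across, 24 mm high, standing on the case; origin at the centre of its underside. Bystander.
- socket: Loose steel nut-driver socket, 24 mm across, 38 mm high, standing on the case; origin at the centre of its underside. Bystander.
- driver: Loose screwdriver lying on the bench on the robot's side of the case. Bystander.
- spanner: Loose spanner lying on the bench beyond the case. Bystander.
- mug: Mug, 80 mm across, 90 mm high, on the bench to one side. Bystander.
- bowl: Steel mixing bowl, 140 mm across, 80 mm high, on the bench to one side. Bystander.

How it is judged:
On the way, in this order (a step that is already met when the one before it is completed fails the run):
1. a fingertip holds the catch down with the bolt still drawn (value of joint catch above 0.007 m and value of joint bolt below 0.015 m and contact force between the fingers and catch_c0 above 0.5 N), for 0.05 s.
2. the bolt is home with the catch still held down by a fingertip (value of joint bolt above 0.045 m and value of joint catch above 0.006 m and contact force between the fingers and catch_c0 above 0.3 N), for 0.05 s.
At the end, for the whole second after the job is handed in: The bolt is home (at least 45 of its 50 mm), the catch has sprung up behind it (within 2 mm of its top position), nothing is touched, and every loose thing is within 20 mm of where it was (value of joint bolt above 0.045 m and value of joint catch below 0.002 m and not (distance of jar from where it was at the start of the episode above 0.02 m) and not (distance of tin from where it was at the start of the episode above 0.02 m) and not (distance of socket from where it was at the start of the episode above 0.02 m) and not (distance of driver from where it was at the start of the episode above 0.02 m) and not (distance of spanner from where it was at the start of the episode above 0.02 m) and not (distance of mug from where it was at the start of the episode above 0.02 m) and not (distance of bowl from where it was at the start of the episode above 0.02 m)).
It fails at once if the bolt is forced past the catch without pressing it (value of joint bolt between 0.012 and 0.04 m and value of joint catch below 0.004 m).
It fails at once if a loose thing is lifted, carried or knocked more than 20 mm (distance of any of jar, tin, socket, driver, spanner, mug, bowl from where it was at the start of the episode above 0.02 m).
It also fails if it takes over 35 s, if anything falls off the work surface, if the arm or the gripper's body presses on something with over 40 N, if the wrist force passes 120 N, or if a joint passes its speed limit or range.

## Working session

There is one attempt and no reset: what is moved stays moved. The work goes in short steps, Python scripts to look and compute and a shell command to move; the robot and the scene stay as the last step left them, time stands still between calls to the robot, and variables do not carry over. Pictures are saved under pics/ and viewed, and the job is handed in when it is done.

```bash
mkdir -p pics; ls
python3 - <<'E'
from workcell import bot, viewer
import cv2
print(bot.observe())
for n in ["scene","side","wrist"]:
    p=viewer.grab_frame(n); cv2.imwrite(f"pics/{n}0.png",p["pixels"])
    print(n,{k:v for k,v in p.items() if k!="pixels"})
E
```

```text
pics
{'clock': 0.0, 'qpos': array([-0.07017854,  0.52199234, -0.03633001,  1.59997701,  0.02120097,
        1.02111776, -0.11280293]), 'qd': array([ 0.00141686, -0.00020425, -0.00029038,  0.00118583, -0.00090527,
        0.00034855, -0.00012204]), 'joint_efforts': array([-4.24098413e-03, -9.27110124e+01,  1.97758444e+00, -3.69928443e+01,
        1.76317629e-02,  8.19846697e-03, -6.58496788e-05]), 'position': array([ 6.24672264e-01, -4.85113358e-05,  2.30750315e-01]), 'tool_rot': array([-3.14048604e+00,  7.88690956e-05,  1.57076422e+00]), 'force': array([-0.71561191,  0.1488598 , -0.22572172]), 'moment': array([-0.00468594,  0.04965149, -0.02249666]), 'grip_width': 0.08525591124096162}
scene {'vertical_fov': 48.7882864700174, 'cx': 314.808563501544, 'cy': 201.74900418012302, 'rvec': array([ 0.70868978,  2.74453382, -0.90287014]), 'tvec': array([ 0.51995425, -0.17410963,  1.96090396]), 'shot': 1}
side {'vertical_fov': 47.011296416133945, 'cx': 321.58257428526423, 'cy': 203.3434694241685, 'rvec': array([ 0.50835437, -2.74590171,  1.12423191]), 'tvec': array([0.54319554, 0.21135742, 1.34644162]), 'shot': 2}
wrist {'vertical_fov': 60.35163163814571, 'cx': 321.09226629817897, 'cy': 201.91629274316324, 'tool_from_camera': array([[ 2.49110289e-04, -9.48862762e-01, -3.15688767e-01,
         8.04580753e-02],
       [ 9.99999869e-01,  9.49771265e-05,  5.03628934e-04,
         9.57701211e-04],
       [-4.47891529e-04, -3.15688851e-01,  9.48862661e-01,
        -1.42581431e-01],
       [ 0.00000000e+00,  0.00000000e+00,  0.00000000e+00,
         1.00000000e+00]]), 'shot': 3}
```

View pics/scene0.png

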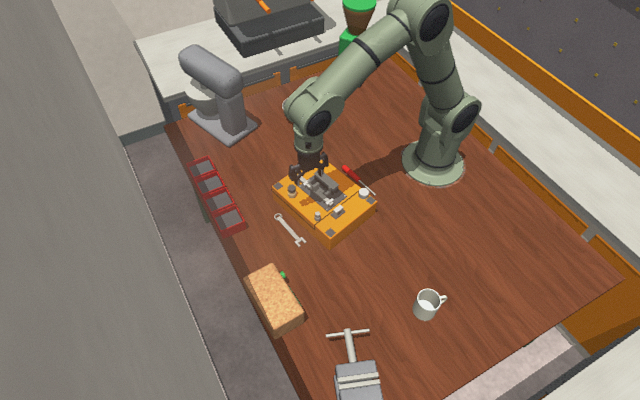

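View pics/side0.png

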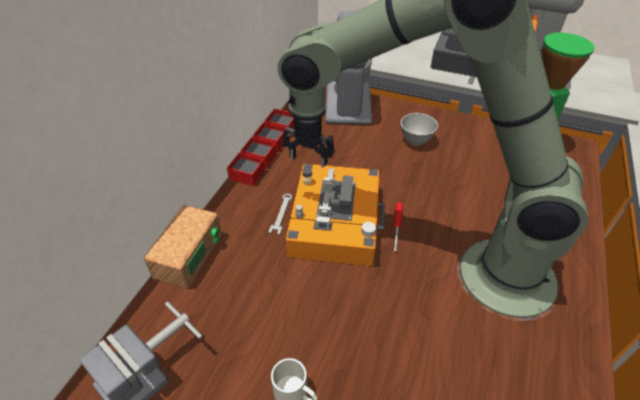

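View pics/wrist0.png

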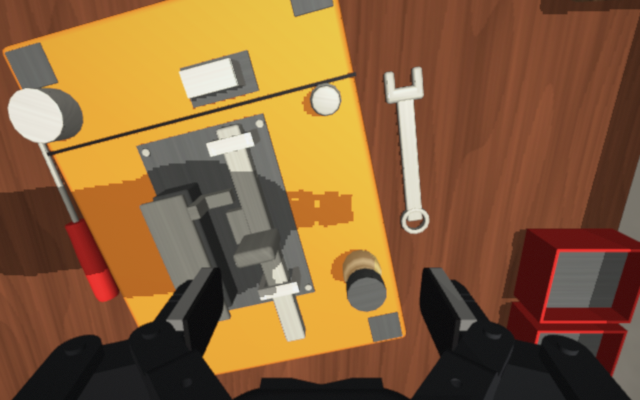

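The wrist view shows the case yawed about 17°. The catch plate is near (185,240), the tab near (258,248), the keeper at (215,78), the jar at (365,285), the socket at (325,100) and the tin at (40,115). Next I'll run the networks on these.

```bash
cat > h.py <<'E'
import numpy as np, cv2
from scipy.spatial.transform import Rotation as R
from workcell import bot, viewer
def cam(p,s):
    h=400; f=h/2/np.tan(np.radians(p["vertical_fov"])/2)
    K=np.array([[f,0,p["cx"]],[0,f,p["cy"]],[0,0,1]])
    if "rvec" in p:
        Rm=cv2.Rodrigues(np.array(p["rvec"]))[0]; t=np.array(p["tvec"])
    else:
        T=np.eye(4); T[:3,:3]=R.from_euler('xyz',s["tool_rot"]).as_matrix(); T[:3,3]=s["position"]
        C=np.linalg.inv(T@p["tool_from_camera"]); Rm=C[:3,:3]; t=C[:3,3]
    return K,Rm,t
def grab(n):
    s=bot.observe(); p=viewer.grab_frame(n); return p,cam(p,s)
def proj(c,X):
    K,Rm,t=c; q=(np.atleast_2d(X)@Rm.T+t)@K.T; return q[:,:2]/q[:,2:]
def onplane(c,uv,z):
    K,Rm,t=c; d=Rm.T@np.linalg.inv(K)@np.r_[uv,1]; o=-Rm.T@t; return o+d*(z-o[2])/d[2]
def tri(cs,uvs):
    A=[];b=[]
    for c,uv in zip(cs,uvs):
        K,Rm,t=c; d=Rm.T@np.linalg.inv(K)@np.r_[uv,1]; d/=np.linalg.norm(d); o=-Rm.T@t; M=np.eye(3)-np.outer(d,d); A.append(M); b.append(M@o)
    X=np.linalg.solve(sum(A),sum(b)); return X
E
python3 - <<'E'
from h import *
for n in ["wrist","side"]:
    p,c=grab(n); im=p["pixels"].copy()
    for t,col in zip(["case","catch_top","tab_face","jar","tin","socket"],[(0,255,255),(0,0,255),(0,255,0),(255,0,0),(255,0,255),(255,255,0)]):
        r=viewer.outline_of(t,p)
        for d in r[:2]: print(n,t,round(d["score"],2),d["bbox"],d["mask"].sum())
        if r:
            cs,_=cv2.findContours(r[0]["mask"].astype(np.uint8),0,1); cv2.drawContours(im,cs,-1,col,1)
    if n=="side": im=cv2.resize(im[150:280,260:420],None,fx=4.5,fy=4.5)
    cv2.imwrite(f"pics/m_{n}.png",im)
E
```

```text
wrist case 0.72 [3.9, 0.0, 403.2, 371.5] 96072
wrist catch_top 0.85 [138.6, 188.0, 235.2, 320.1] 4510
wrist catch_top 0.22 [310.4, 85.5, 344.5, 113.6] 785
wrist tab_face 0.95 [218.1, 122.1, 304.4, 340.2] 5691
wrist tab_face 0.48 [383.1, 65.8, 431.6, 232.9] 3371
wrist jar 0.92 [344.1, 246.5, 384.1, 310.0] 2121
wrist jar 0.6 [385.1, 67.1, 429.8, 233.8] 3021
wrist tin 0.8 [10.7, 89.4, 82.4, 143.3] 3319
wrist tin 0.19 [42.3, 143.9, 118.9, 302.2] 2379
wrist socket 0.78 [309.0, 84.6, 340.6, 114.7] 795
side case 0.79 [285.1, 165.6, 384.1, 268.0] 7759
side catch_top 0.85 [333.2, 176.0, 352.8, 205.6] 331
side tab_face 0.63 [321.2, 169.7, 335.8, 217.1] 294
side jar 0.51 [303.3, 167.6, 308.9, 187.4] 181
side tin 0.76 [359.7, 222.9, 376.0, 235.9] 164
side socket 0.48 [295.1, 204.1, 303.4, 218.5] 64
```

View pics/m_wrist.png

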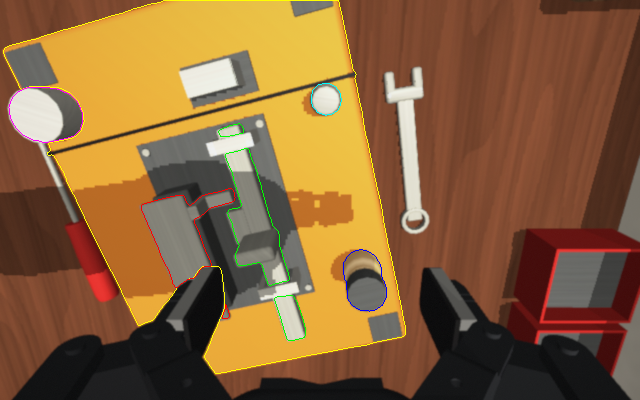

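View pics/m_side.png

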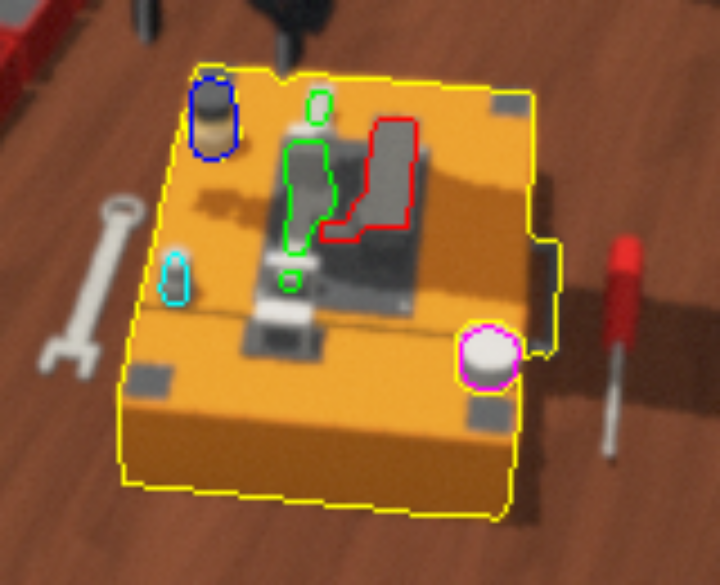

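Run:
```python
import cv2
im=cv2.imread("pics/wrist0.png"); cv2.imwrite("pics/z.png",cv2.resize(im[110:340,120:320],None,fx=2.6,fy=2.6,interpolation=2))
```

```text
(no output)
```

View pics/z.png

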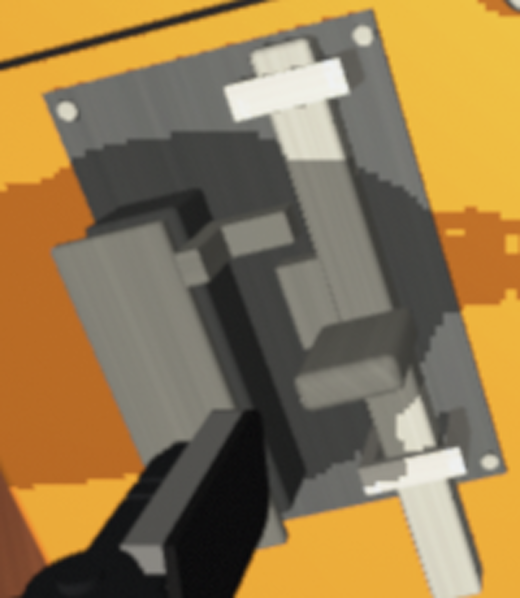

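```bash
cat > fit.py <<'E'
from h import *
from scipy.optimize import least_squares
def fit(c,pts,free_z=True):
    # pts: (x,y,z,uv,isbolt)
    P=np.array([q[:3] for q in pts],float)/1000; uv=np.array([q[3] for q in pts],float); B=np.array([q[4] for q in pts],float)
    def world(v):
        Q=P.copy(); Q[:,1]+=B*v[3]; cs,sn=np.cos(v[2]),np.sin(v[2])
        return np.c_[cs*Q[:,0]-sn*Q[:,1]+v[0], sn*Q[:,0]+cs*Q[:,1]+v[1], Q[:,2]+.09+(v[4] if free_z else 0)]
    f=lambda v:(proj(c,world(v))-uv).ravel()
    r=least_squares(f,[.6,0,.25,0,0],loss='soft_l1'); return r.x,f(r.x).reshape(-1,2)
E
python3 - <<'E'
from fit import *
p,c=grab("wrist")
pts=[(-47,35,46,(140,206.2),0),(-13,35,46,(181.5,195.4),0),(-13,-75,46,(230.4,317.7),0),
(13,-13,63,(233.5,254.6),1),(43,-13,63,(270.8,246.5),1),(43,-25,63,(274.6,258.8),1),(13,-25,63,(237.7,267.3),1),(130,-170,0,(404.5,335),0)]
for fz in(True,False):
    v,r=fit(c,pts,fz); print(v.round(4),np.degrees(v[2])); print(r.round(1).tolist())
ps,cs=grab("side")
v0=v
cc,sn=np.cos(v[2]),np.sin(v[2])
for n,(x,y,z) in dict(c00=(-130,-170,0),c10=(130,-170,0),c11=(130,170,0),c01=(-130,170,0),ca=(-47,35,46),cb=(-13,35,46),cd=(-13,-75,46),ce=(-47,-75,46)).items():
    x,y,z=x/1e3,y/1e3,z/1e3+.09; w=[cc*x-sn*y+v[0],sn*x+cc*y+v[1],z]
    print(n,np.round(w,3),"wrist",proj(c,w).round(0),"side",proj(cs,w).round(1), "sidezoom",((proj(cs,w)-[260,150])*4.5).round())
E
```

```text
[ 5.443e-01 -2.660e-02  2.470e-01  1.000e-04 -6.400e-03] 14.150354780926728
[[0.3, -0.2], [1.2, 0.1], [0.4, -1.2], [-2.3, -0.1], [-0.4, -1.1], [0.5, 1.0], [-1.3, 1.3], [0.6, 0.2]]
[ 0.5463 -0.024   0.2475  0.0011  0.    ] 14.178776997229184
[[-2.0, -0.6], [0.1, -0.7], [0.6, 1.0], [-2.5, -0.4], [0.5, -1.6], [1.6, 0.8], [-1.3, 1.4], [4.4, 2.4]]
c00 [ 0.462 -0.221  0.09 ] wrist [[166. 387.]] side [[378.5 168.2]] sidezoom [[533.  82.]]
c10 [ 0.714 -0.157  0.09 ] wrist [[409. 337.]] side [[301.6 162. ]] sidezoom [[187.  54.]]
c11 [0.631 0.173 0.09 ] wrist [[328. -52.]] side [[284.4 238.3]] sidezoom [[110. 397.]]
c01 [0.379 0.109 0.09 ] wrist [[-6. 48.]] side [[374.9 246.8]] sidezoom [[517. 436.]]
ca [ 0.492 -0.002  0.136] wrist [[138. 206.]] side [[350.  199.4]] sidezoom [[405. 222.]]
cb [0.525 0.007 0.136] wrist [[182. 195.]] side [[338.6 198.4]] sidezoom [[354. 218.]]
cd [ 0.552 -0.1    0.136] wrist [[231. 319.]] side [[341.7 173.9]] sidezoom [[368. 108.]]
ce [ 0.519 -0.108  0.136] wrist [[192. 327.]] side [[352.5 174.8]] sidezoom [[416. 112.]]
```

```bash
python3 -m creep '[{"tx":-18,"ty":-17,"tz":0,"rz":-3.5,"hand":0},{"tx":-36,"ty":-34,"tz":0,"rz":-7,"hand":0},{"tx":-54,"ty":-51,"tz":0,"rz":-10.5,"hand":0},{"tx":-71,"ty":-68,"tz":0,"rz":-14.2,"hand":0},{"tx":-71,"ty":-68,"tz":0,"rz":-14.2,"hand":0},{"tx":-71,"ty":-68,"tz":0,"rz":-14.2,"hand":0}]'
python3 - <<'E'
from h import *
print(bot.observe())
p,c=grab("wrist"); cv2.imwrite("pics/w1.png",p["pixels"])
p,c=grab("side"); cv2.imwrite("pics/s1.png",cv2.resize(p["pixels"][110:280,240:440],None,fx=3.5,fy=3.5,interpolation=2))
E
```

```text
{'clock': 0.95, 'qpos': array([-0.07023159,  0.52140441, -0.03631419,  1.59947388,  0.02120314,
        1.0211004 , -0.11279064]), 'qd': array([ 0.00073553,  0.00119766, -0.00038552,  0.00015395,  0.00102114,
       -0.00019724, -0.00042367]), 'joint_efforts': array([-5.99284385e-05, -9.26869440e+01,  1.97826125e+00, -3.70252562e+01,
        1.81258010e-02,  1.84646080e-03, -1.28337647e-04]), 'position': array([6.25005235e-01, 3.84178385e-06, 2.31297237e-01]), 'tool_rot': array([-3.14159097e+00, -5.71236957e-06,  1.57080783e+00]), 'force': array([0.00808952, 0.35318909, 0.09900226]), 'moment': array([ 0.02474176,  0.02970484, -0.06271666]), 'grip_width': 0.08544082873950483}schema error: expected keys rx, ry, rz, tx, ty, tz, hand
```

View pics/w1.png

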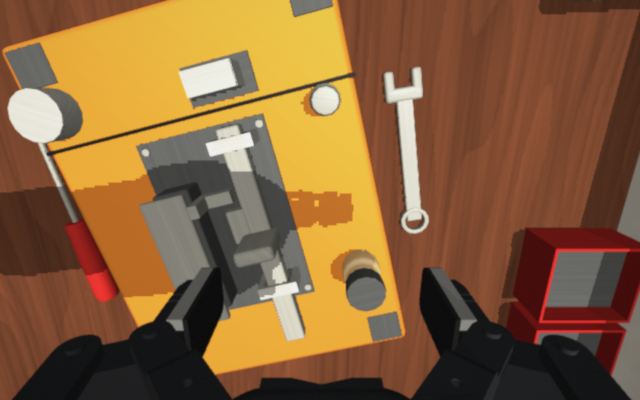

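View pics/s1.png

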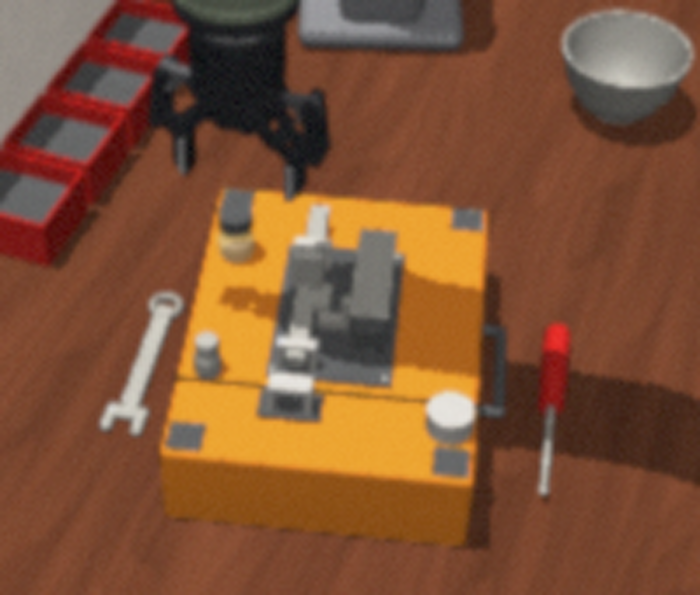

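All seven keys are needed in each row, so that call was refused and nothing has moved. I'll retry.

```bash
python3 -m creep '[{"rx":0,"ry":0,"rz":-3.5,"tx":-18,"ty":-17,"tz":0,"hand":0},{"rx":0,"ry":0,"rz":-7,"tx":-36,"ty":-34,"tz":0,"hand":0},{"rx":0,"ry":0,"rz":-10.5,"tx":-54,"ty":-51,"tz":0,"hand":0},{"rx":0,"ry":0,"rz":-14.2,"tx":-71,"ty":-68,"tz":0,"hand":0},{"rx":0,"ry":0,"rz":-14.2,"tx":-71,"ty":-68,"tz":0,"hand":0},{"rx":0,"ry":0,"rz":-14.2,"tx":-71,"ty":-68,"tz":0,"hand":0}]'
python3 - <<'E'
from h import *
s=bot.observe();print(s["position"],s["tool_rot"],s["grip_width"])
p,c=grab("wrist"); cv2.imwrite("pics/w2.png",p["pixels"])
p,c=grab("side"); cv2.imwrite("pics/s2.png",cv2.resize(p["pixels"][110:280,240:440],None,fx=3.5,fy=3.5,interpolation=2))
E
```

```text
clock: 1.65
position: [0.5572, -0.0712, 0.2316]
tool_rot: [3.141, -0.0, 1.817]
force: [0.5, 1.0, 0.3]
grip_width: 0.0428
[ 0.5571504  -0.07115706  0.2315697 ] [ 3.14103011e+00 -1.88204556e-05  1.81709717e+00] 0.042772170943826585
```

View pics/w2.png

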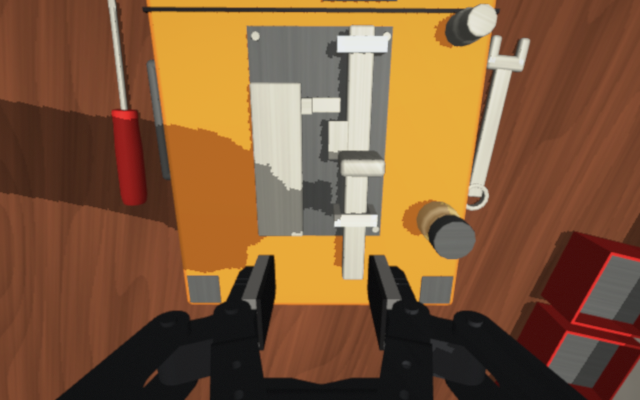

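View pics/s2.png

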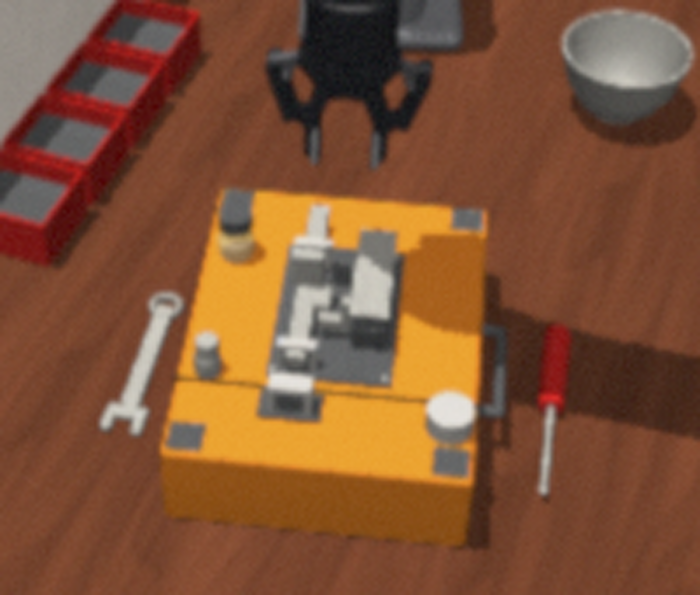

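This is a clear view and the yaw is nearly aligned. The catch top spans about (250–302, 84–236) and the tab is at about (362,165). I'll zoom in to read the corners.

Run:
```python
import cv2
im=cv2.imread("pics/w2.png"); cv2.imwrite("pics/z2.png",cv2.resize(im[70:250,235:400],None,fx=3.3,fy=3.3,interpolation=2))
cv2.imwrite("pics/z3.png",cv2.resize(im[230:320,170:480],None,fx=2.5,fy=2.5,interpolation=2))
```

```text
(no output)
```

View pics/z2.png

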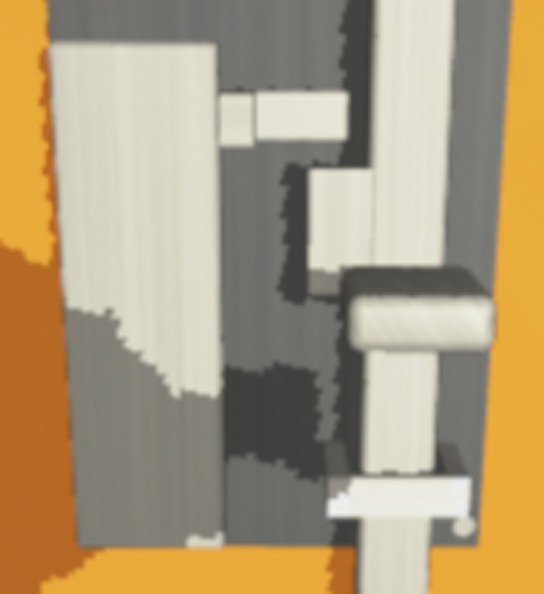

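View pics/z3.png

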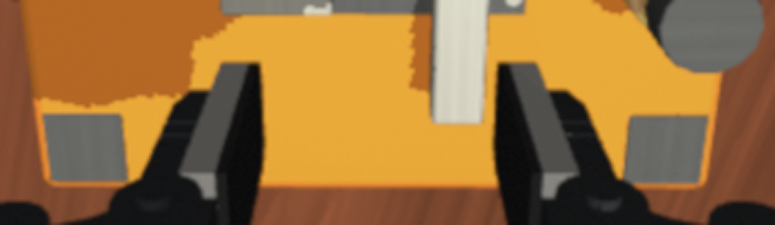

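Run:
```python
from fit import *
p,c=grab("wrist")
pts=[(-47,35,46,(250.2,83.3),0),(-13,35,46,(300.5,83),0),(-13,-75,46,(302.6,235.8),0),(-47,-75,46,(258.6,235.8),0),
(13,-13,63,(341.7,160),1),(43,-13,63,(384.4,159.4),1),(43,-25,63,(384.1,175.5),1),(13,-25,63,(341.7,176),1),(130,-170,0,(452.5,304),0),(-130,-170,0,(189.5,304),0)]
s=bot.observe()
T=R.from_euler('xyz',s["tool_rot"]).as_matrix()
for fz in(True,False):
    v,r=fit(c,pts,fz); print(v.round(4),np.degrees(v[2])); print(r.round(1).tolist())
    Rz=R.from_euler('z',v[2]).as_matrix()
    print("tcp in case mm",(Rz.T@(s["position"]-[v[0],v[1],.09])*1000).round(1))
    print("tool x,y in case", (Rz.T@T).round(3)[:, :2].T.tolist())
# finger tip pixel rays
for uv in [(266,255.5),(376,255.5)]:
    for z in (s["position"][2],s["position"][2]+.007):
        w=onplane(c,uv,z); print(uv,z,(T.T@(w-s["position"])*1000).round(1))
```

```text
[ 5.462e-01 -2.390e-02  2.487e-01  3.000e-04 -5.300e-03] 14.249962676249925
[[-0.1, 0.2], [0.4, 0.5], [1.1, -1.1], [0.9, -1.1], [-1.7, -1.0], [0.7, -0.4], [-0.1, 1.0], [-2.0, 0.5], [0.4, 0.4], [-1.0, 0.6]]
tcp in case mm [ -0.5 -47.7 141.2]
tool x,y in case [[0.001, 1.0, 0.0], [1.0, -0.001, 0.0]]
[ 0.5462 -0.0229  0.2469  0.0006  0.    ] 14.14657253838418
[[-1.4, -1.5], [0.3, -1.1], [0.8, 0.6], [-0.3, 0.5], [-1.0, -1.2], [2.4, -0.6], [1.6, 1.3], [-1.4, 0.7], [2.3, 3.0], [-3.2, 2.8]]
tcp in case mm [ -0.6 -48.6 141.2]
tool x,y in case [[-0.001, 1.0, 0.0], [1.0, 0.001, 0.0]]
(266, 255.5) 0.23124474971190784 [  6.6 -24.5  -0. ]
(266, 255.5) 0.23824474971190784 [ 10.2 -23.3  -7. ]
(376, 255.5) 0.23124474971190784 [ 6.6 26.2  0. ]
(376, 255.5) 0.23824474971190784 [10.2 24.9 -7. ]
```

The TCP is at case (-0.6, -48) mm with the axes aligned to 0.1°. The fingers sit at about ±29 mm, over the catch and behind the tab. The free-height fit gives the top 5 mm low, so I'll use contact force to set the height. Descending now.

```bash
python3 -m creep '[{"rx":0,"ry":0,"rz":0,"tx":0,"ty":0,"tz":20,"hand":0},{"rx":0,"ry":0,"rz":0,"tx":0,"ty":0,"tz":40,"hand":0},{"rx":0,"ry":0,"rz":0,"tx":0,"ty":0,"tz":60,"hand":0},{"rx":0,"ry":0,"rz":0,"tx":0,"ty":0,"tz":75,"hand":0},{"rx":0,"ry":0,"rz":0,"tx":0,"ty":0,"tz":83,"hand":0},{"rx":0,"ry":0,"rz":0,"tx":0,"ty":0,"tz":83,"hand":0},{"rx":0,"ry":0,"rz":0,"tx":0,"ty":0,"tz":83,"hand":0}]'
python3 - <<'E'
from h import *
s=bot.observe();print(s["position"],s["force"])
p,c=grab("wrist"); cv2.imwrite("pics/w4.png",p["pixels"])
p,c=grab("side"); cv2.imwrite("pics/s4.png",cv2.resize(p["pixels"][130:250,260:420],None,fx=4.5,fy=4.5,interpolation=2))
E
```

```text
clock: 2.5
position: [0.5574, -0.0708, 0.1488]
tool_rot: [3.141, 0.0, 1.819]
force: [-0.5, -0.4, 0.9]
grip_width: 0.0425
[ 0.55739374 -0.07077411  0.14875477] [-0.54113373 -0.42470125  0.85062044]
```

View pics/w4.png

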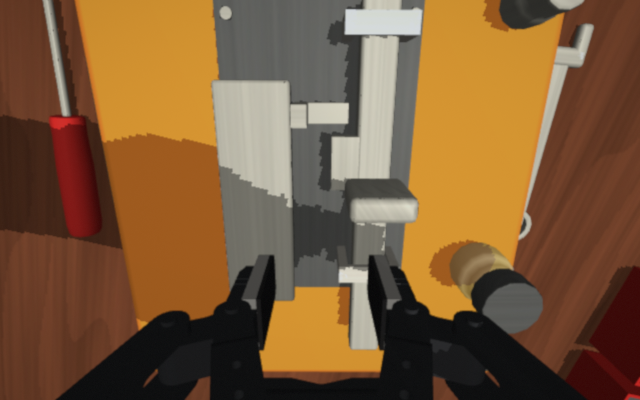

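View pics/s4.png

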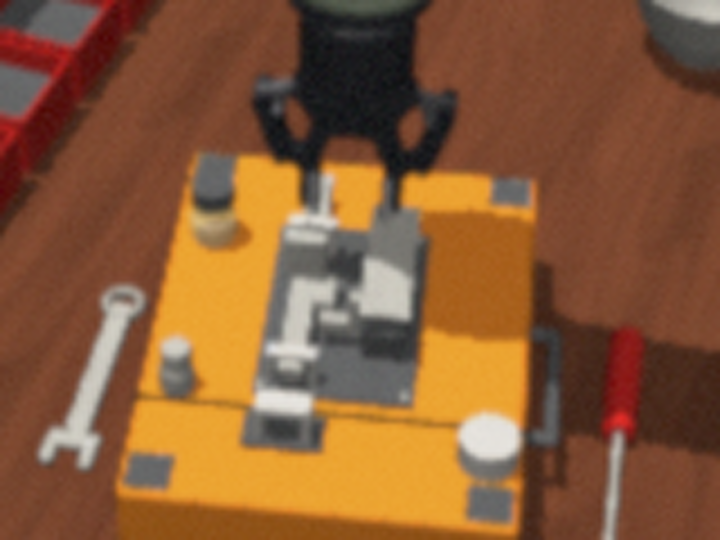

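Both fingers are well placed: the left one is over the catch plate (px 240–275) and the right one is behind the tab. The jar is clear. Now I'll come down slowly, watching the force.

```bash
for i in 1; do python3 -m creep '[{"rx":0,"ry":0,"rz":0,"tx":0,"ty":0,"tz":4,"hand":0},{"rx":0,"ry":0,"rz":0,"tx":0,"ty":0,"tz":8,"hand":0},{"rx":0,"ry":0,"rz":0,"tx":0,"ty":0,"tz":12,"hand":0},{"rx":0,"ry":0,"rz":0,"tx":0,"ty":0,"tz":12,"hand":0},{"rx":0,"ry":0,"rz":0,"tx":0,"ty":0,"tz":12,"hand":0}]'; done
python3 -m creep '[{"rx":0,"ry":0,"rz":0,"tx":0,"ty":0,"tz":2,"hand":0},{"rx":0,"ry":0,"rz":0,"tx":0,"ty":0,"tz":4,"hand":0},{"rx":0,"ry":0,"rz":0,"tx":0,"ty":0,"tz":4,"hand":0}]'
```

```text
clock: 3.1
position: [0.5569, -0.071, 0.1362]
tool_rot: [-3.141, -0.0, 1.819]
force: [0.7, -0.6, -0.1]
grip_width: 0.0423
clock: 3.4
position: [0.5572, -0.0711, 0.1323]
tool_rot: [3.141, 0.0, 1.819]
force: [-0.2, -0.4, 4.2]
grip_width: 0.0425
```

```bash
python3 -m creep '[{"rx":0,"ry":0,"rz":0,"tx":0,"ty":0,"tz":2,"hand":0},{"rx":0,"ry":0,"rz":0,"tx":0,"ty":0,"tz":4,"hand":0},{"rx":0,"ry":0,"rz":0,"tx":0,"ty":0,"tz":4,"hand":0},{"rx":0,"ry":0,"rz":0,"tx":0,"ty":0,"tz":4,"hand":0}]'; python3 -c "
from h import *
F=[]
for i in range(8):
    p,c=grab('wrist'); F.append(bot.observe()['force'])
cv2.imwrite('pics/w5.png',p['pixels'])
print(np.mean(F,0),np.std(F,0),bot.observe()['position'])"
```

```text
clock: 3.8
position: [0.5571, -0.0711, 0.1283]
tool_rot: [3.141, 0.0, 1.819]
force: [1.2, -0.2, 5.1]
grip_width: 0.0428
[ 1.11746343 -1.25897546  4.76478136] [0.50629858 0.7150456  0.34688671] [ 0.55708274 -0.07106924  0.12835244]
```

View pics/w5.png

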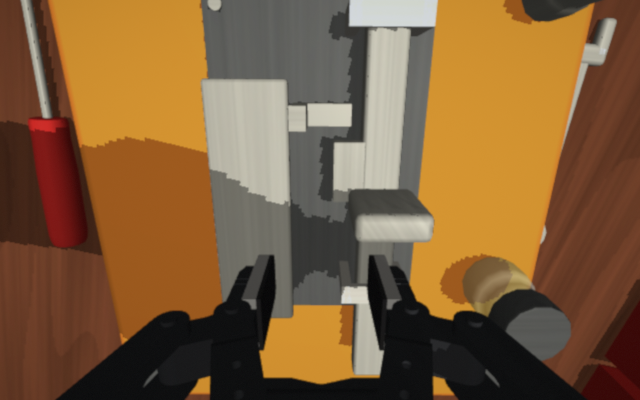

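Mean fz is 4.8 N, which means about 3.6 mm pressed. Another 6 mm gives about 9.6 mm, with 6.9 N expected.

```bash
python3 -m creep '[{"rx":0,"ry":0,"rz":0,"tx":0,"ty":0,"tz":2,"hand":0},{"rx":0,"ry":0,"rz":0,"tx":0,"ty":0,"tz":4,"hand":0},{"rx":0,"ry":0,"rz":0,"tx":0,"ty":0,"tz":6,"hand":0},{"rx":0,"ry":0,"rz":0,"tx":0,"ty":0,"tz":6,"hand":0}]'; python3 -c "
from h import *
F=[]
for i in range(10):
    p,c=grab('wrist'); F.append(bot.observe()['force'])
cv2.imwrite('pics/w6.png',p['pixels'])
p,c=grab('side'); cv2.imwrite('pics/s6.png',cv2.resize(p['pixels'][130:250,260:420],None,fx=4.5,fy=4.5,interpolation=2))
print(np.mean(F,0),np.std(F,0),bot.observe()['position'])"
```

```text
clock: 4.6
position: [0.5571, -0.0711, 0.1223]
tool_rot: [3.141, 0.0, 1.819]
force: [0.8, -1.0, 7.2]
grip_width: 0.0425
[ 0.60103267 -1.32696565  6.88755319] [0.26368873 0.36547544 0.30196274] [ 0.55705441 -0.07106146  0.12242397]
```

View pics/w6.png

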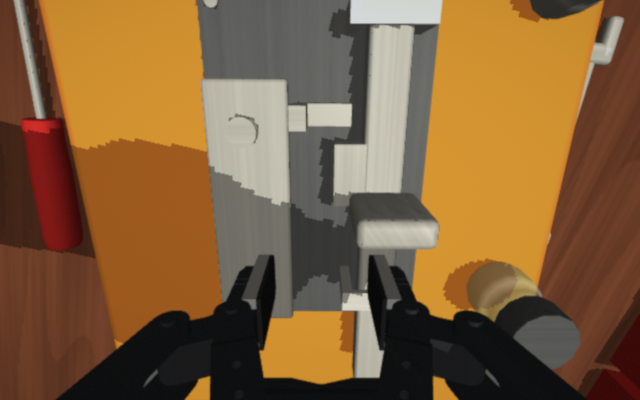

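View pics/s6.png

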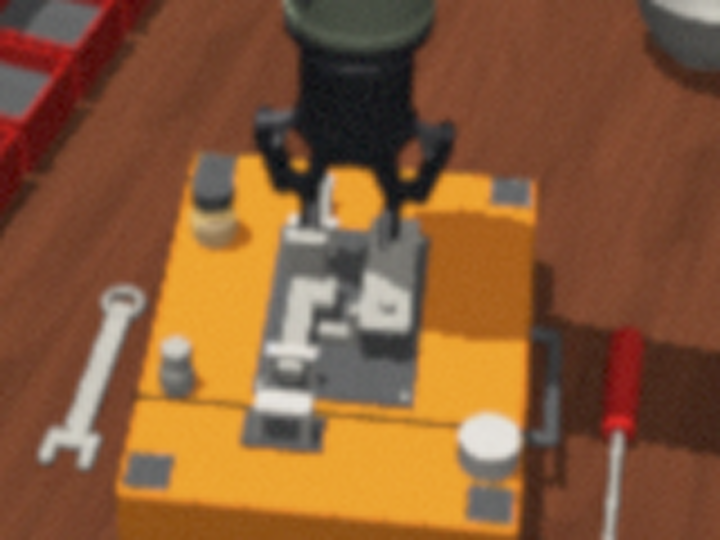

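A round stud has appeared through the pressed plate at about (241,130), in the path of the catch finger. I'll measure it before sliding.

Run:
```python
import cv2
im=cv2.imread("pics/w6.png"); cv2.imwrite("pics/z6.png",cv2.resize(im[60:330,190:450],None,fx=2.2,fy=2.2,interpolation=2))
im=cv2.imread("pics/w6.png"); cv2.imwrite("pics/z7.png",cv2.resize(im[95:170,195:300],None,fx=7,fy=7,interpolation=2))
from h import *
s=bot.observe(); p,c=grab("wrist"); Rz=R.from_euler('z',.2475).as_matrix()
for uv in [(225,130),(241,117),(257,130),(241,143),(241,130)]:
  for h in (36,46): print(uv,h,(Rz.T@(onplane(c,uv,.09+h/1000)-[.5462,-.0234,.09])*1000).round(1))
for uv in [(204,80),(288,80),(221,318),(291,318)]: print(uv,(Rz.T@(onplane(c,uv,.126)-[.5462,-.0234,.09])*1000).round(1))
for uv in [(352,220),(436,220),(362,247),(437,247)]: print('tab',uv,(Rz.T@(onplane(c,uv,.153)-[.5462,-.0234,.09])*1000).round(1))
T=R.from_euler('xyz',s["tool_rot"]).as_matrix()
for uv in [(252,256),(274,256),(368,256),(386,256)]: print('tip',uv,(Rz.T@(onplane(c,uv,.126)-[.5462,-.0234,.09])*1000).round(1))
print('tcp',(Rz.T@(s["position"]-[.5462,-.0234,.09])*1000).round(1))
```

```text
(225, 130) 36 [-38.6  15.3  36. ]
(225, 130) 46 [-35.8  16.4  46. ]
(241, 117) 36 [-31.8  20.3  36. ]
(241, 117) 46 [-29.6  21.1  46. ]
(257, 130) 36 [-25.8  15.3  36. ]
(257, 130) 46 [-24.   16.4  46. ]
(241, 143) 36 [-32.6  10.1  36. ]
(241, 143) 46 [-30.3  11.6  46. ]
(241, 130) 36 [-32.2  15.3  36. ]
(241, 130) 46 [-29.9  16.4  46. ]
(204, 80) [-44.9  34.   36. ]
(288, 80) [-12.9  34.1  36. ]
(221, 318) [-48.3 -73.6  36. ]
(291, 318) [-14.7 -73.6  36. ]
tab (352, 220) [ 10.5 -12.6  63. ]
tab (436, 220) [ 39.8 -12.5  63. ]
tab (362, 247) [ 14.4 -22.9  63. ]
tab (437, 247) [ 41.3 -22.9  63. ]
tip (252, 256) [-31.3 -40.5  36. ]
tip (274, 256) [-21.4 -40.5  36. ]
tip (368, 256) [ 20.8 -40.5  36. ]
tip (386, 256) [ 28.9 -40.5  36. ]
tcp [ -1.2 -48.9  32.4]
```

View pics/z6.png

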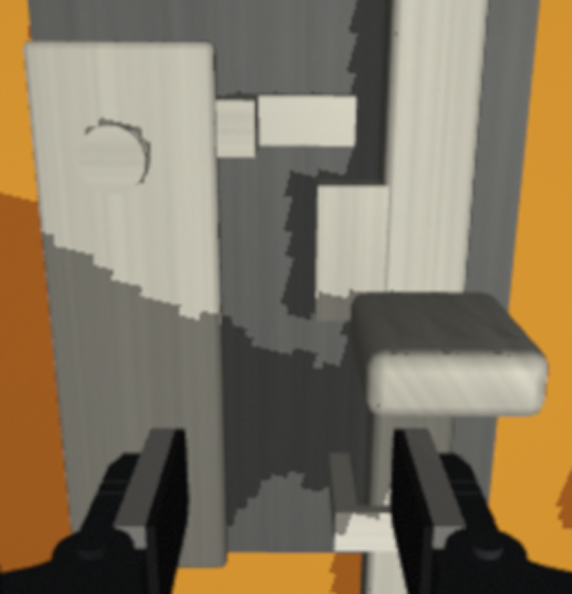

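View pics/z7.png

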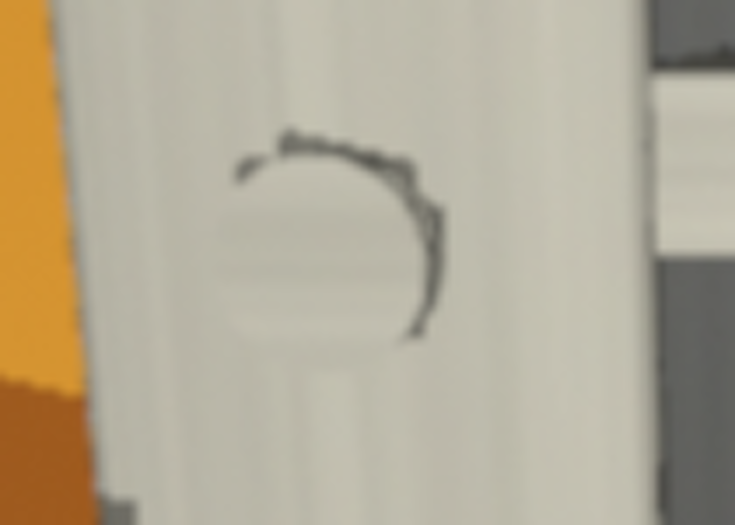

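The stud is at case (-30, 15), about 12 mm across and roughly 1 mm proud of the plate. A straight slide would run the catch finger over it. I'll yaw the tool 16° CCW so the catch finger trails by about 16 mm, stays short of the stud and still presses.

```bash
python3 -m creep '[{"rx":0,"ry":0,"rz":-4,"tx":-1,"ty":0,"tz":0,"hand":0},{"rx":0,"ry":0,"rz":-8,"tx":-2,"ty":0,"tz":0,"hand":0},{"rx":0,"ry":0,"rz":-12,"tx":-2,"ty":0,"tz":0,"hand":0},{"rx":0,"ry":0,"rz":-16,"tx":-2,"ty":0,"tz":0,"hand":0},{"rx":0,"ry":0,"rz":-16,"tx":-2,"ty":0,"tz":0,"hand":0}]'; python3 -c "
from h import *
F=[]
for i in range(8):
    p,c=grab('wrist'); F.append(bot.observe()['force'])
cv2.imwrite('pics/w8.png',p['pixels'])
print(np.mean(F,0),bot.observe()['position'])
Rz=R.from_euler('z',.2475).as_matrix()
print('jar',(Rz.T@(onplane(c,(500,300),.14)-[.5462,-.0234,.09])*1000).round(1))
print('tcp',(Rz.T@(bot.observe()['position']-[.5462,-.0234,.09])*1000).round(1))
"
```

```text
clock: 5.7
position: [0.5572, -0.0723, 0.1222]
tool_rot: [-3.141, -0.001, 2.101]
force: [-1.4, 1.7, 6.9]
grip_width: 0.0426
[-1.16787753  2.88368498  7.06474726] [ 0.55724731 -0.07233138  0.12229586]
jar [ 73.4 -34.1  50. ]
tcp [ -1.3 -50.1  32.3]
```

View pics/w8.png

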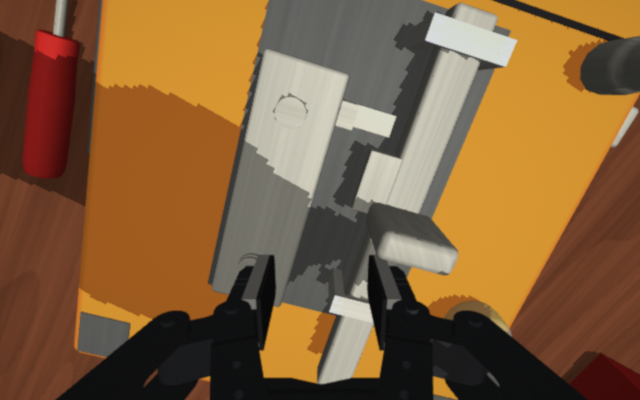

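A second stud, the symmetric one at about y = -55, now shows just beside the finger. The finger was over it earlier with pure spring force, so the studs evidently don't obstruct. fz is 7.1 N, so the catch is held. I'll push along case +y, which in tool axes is (0.96, 0.28), starting with 15 mm.

```bash
python3 -m creep '[{"rx":0,"ry":0,"rz":0,"tx":2.4,"ty":0.7,"tz":0,"hand":0},{"rx":0,"ry":0,"rz":0,"tx":4.8,"ty":1.4,"tz":0,"hand":0},{"rx":0,"ry":0,"rz":0,"tx":7.2,"ty":2.1,"tz":0,"hand":0},{"rx":0,"ry":0,"rz":0,"tx":9.6,"ty":2.8,"tz":0,"hand":0},{"rx":0,"ry":0,"rz":0,"tx":12,"ty":3.5,"tz":0,"hand":0},{"rx":0,"ry":0,"rz":0,"tx":14.4,"ty":4.2,"tz":0,"hand":0}]'; python3 -c "
from h import *
F=[]
for i in range(5):
    p,c=grab('wrist'); F.append(bot.observe()['force'])
cv2.imwrite('pics/w9.png',p['pixels'])
F=np.mean(F,0);Rz=R.from_euler('z',.2475).as_matrix()
print('F case',Rz.T@F)
print('tcp',(Rz.T@(bot.observe()['position']-[.5462,-.0234,.09])*1000).round(1))
"
```

```text
clock: 6.7
position: [0.554, -0.0595, 0.1225]
tool_rot: [-3.141, 0.001, 2.097]
force: [1.9, -7.9, 6.5]
grip_width: 0.0429
F case [-0.22449516 -4.93497044  6.47221255]
tcp [ -1.2 -36.5  32.4]
```

View pics/w9.png

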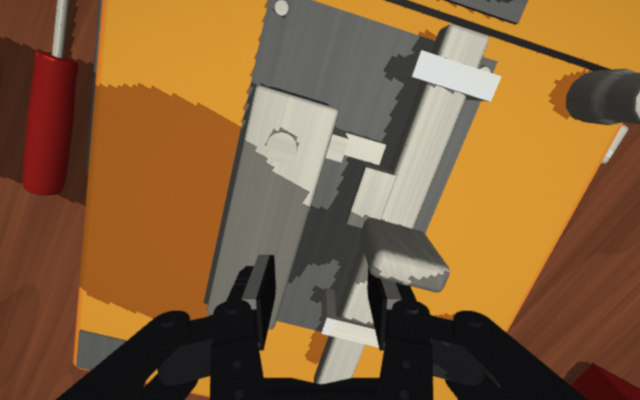

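The push force is 4.9 N, which is sliding friction plus the bolt, and the catch is still down at 6.5 N. I'll continue.

```bash
python3 -m creep '[{"rx":0,"ry":0,"rz":0,"tx":2.4,"ty":0.7,"tz":0,"hand":0},{"rx":0,"ry":0,"rz":0,"tx":4.8,"ty":1.4,"tz":0,"hand":0},{"rx":0,"ry":0,"rz":0,"tx":7.2,"ty":2.1,"tz":0,"hand":0},{"rx":0,"ry":0,"rz":0,"tx":9.6,"ty":2.8,"tz":0,"hand":0},{"rx":0,"ry":0,"rz":0,"tx":12,"ty":3.5,"tz":0,"hand":0},{"rx":0,"ry":0,"rz":0,"tx":14.4,"ty":4.2,"tz":0,"hand":0}]'; python3 -c "
from h import *
F=[]
for i in range(5):
    p,c=grab('wrist'); F.append(bot.observe()['force'])
cv2.imwrite('pics/w10.png',p['pixels'])
F=np.mean(F,0);Rz=R.from_euler('z',.2475).as_matrix()
print('F case',Rz.T@F)
print('tcp',(Rz.T@(bot.observe()['position']-[.5462,-.0234,.09])*1000).round(1))
"
```

```text
clock: 7.55
position: [0.5504, -0.045, 0.1225]
tool_rot: [-3.141, 0.001, 2.097]
force: [2.6, -7.4, 7.3]
grip_width: 0.0427
F case [-0.23471834 -4.71529973  6.83366433]
tcp [ -1.2 -21.5  32.5]
```

View pics/w10.png

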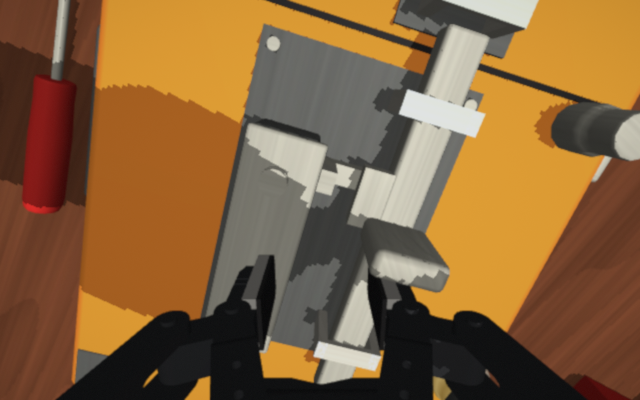

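The bolt moves with the finger (the tab stays at the same pixels) and has passed the tooth. Pushing another 20 mm.

```bash
python3 -m creep '[{"rx":0,"ry":0,"rz":0,"tx":2.4,"ty":0.7,"tz":0,"hand":0},{"rx":0,"ry":0,"rz":0,"tx":4.8,"ty":1.4,"tz":0,"hand":0},{"rx":0,"ry":0,"rz":0,"tx":7.2,"ty":2.1,"tz":0,"hand":0},{"rx":0,"ry":0,"rz":0,"tx":9.6,"ty":2.8,"tz":0,"hand":0},{"rx":0,"ry":0,"rz":0,"tx":12,"ty":3.5,"tz":0,"hand":0},{"rx":0,"ry":0,"rz":0,"tx":14.4,"ty":4.2,"tz":0,"hand":0},{"rx":0,"ry":0,"rz":0,"tx":16.8,"ty":4.9,"tz":0,"hand":0},{"rx":0,"ry":0,"rz":0,"tx":19.2,"ty":5.6,"tz":0,"hand":0}]'; python3 -c "
from h import *
F=[]
for i in range(5):
    p,c=grab('wrist'); F.append(bot.observe()['force'])
cv2.imwrite('pics/w11.png',p['pixels'])
F=np.mean(F,0);Rz=R.from_euler('z',.2475).as_matrix()
print('F case',Rz.T@F)
print('tcp',(Rz.T@(bot.observe()['position']-[.5462,-.0234,.09])*1000).round(1))
"
```

```text
clock: 8.6
position: [0.5456, -0.0255, 0.1225]
tool_rot: [-3.141, 0.001, 2.097]
force: [2.1, -8.1, 5.9]
grip_width: 0.043
F case [-0.13243066 -4.87994046  6.84004907]
tcp [-1.1 -1.5 32.4]
```

View pics/w11.png

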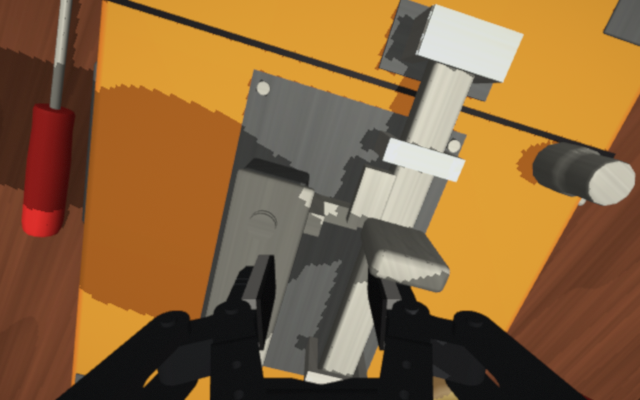

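```bash
python3 -m creep '[{"rx":0,"ry":0,"rz":0,"tx":1,"ty":0.3,"tz":0,"hand":0},{"rx":0,"ry":0,"rz":0,"tx":1.9,"ty":0.6,"tz":0,"hand":0},{"rx":0,"ry":0,"rz":0,"tx":2.9,"ty":0.8,"tz":0,"hand":0},{"rx":0,"ry":0,"rz":0,"tx":3.8,"ty":1.1,"tz":0,"hand":0},{"rx":0,"ry":0,"rz":0,"tx":3.8,"ty":1.1,"tz":0,"hand":0}]'
python3 -m creep '[{"rx":0,"ry":0,"rz":0,"tx":1,"ty":0.3,"tz":0,"hand":0},{"rx":0,"ry":0,"rz":0,"tx":1,"ty":0.3,"tz":0,"hand":0}]';  python3 -c "
from h import *
F=[]
for i in range(5):
    p,c=grab('wrist'); F.append(bot.observe()['force'])
cv2.imwrite('pics/w12.png',p['pixels'])
F=np.mean(F,0);Rz=R.from_euler('z',.2475).as_matrix()
print('F case',Rz.T@F)
print('tcp',(Rz.T@(bot.observe()['position']-[.5462,-.0234,.09])*1000).round(1))
"
```

```text
clock: 9.35
position: [0.5447, -0.0216, 0.1225]
tool_rot: [-3.141, 0.001, 2.097]
force: [1.8, -6.3, 7.0]
grip_width: 0.0427
clock: 9.55
position: [0.5444, -0.0206, 0.1225]
tool_rot: [-3.141, 0.001, 2.097]
force: [1.1, -6.6, 6.3]
grip_width: 0.0433
F case [ 0.43162878 -6.59466613  6.57673026]
tcp [-1.   3.2 32.5]
```

View pics/w12.png

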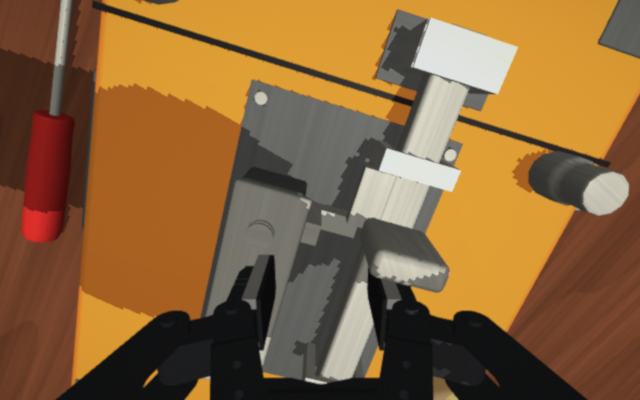

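```bash
for i in 1 ; do python3 -m creep '[{"rx":0,"ry":0,"rz":0,"tx":1,"ty":0.3,"tz":0,"hand":0},{"rx":0,"ry":0,"rz":0,"tx":1.9,"ty":0.6,"tz":0,"hand":0},{"rx":0,"ry":0,"rz":0,"tx":1.9,"ty":0.6,"tz":0,"hand":0}]'; done;  python3 -c "
from h import *
F=[]
for i in range(5):
    p,c=grab('wrist'); F.append(bot.observe()['force'])
cv2.imwrite('pics/w13.png',cv2.resize(p['pixels'][150:310,190:500],None,fx=2.5,fy=2.5,interpolation=2))
F=np.mean(F,0);Rz=R.from_euler('z',.2475).as_matrix()
print('F case',Rz.T@F)
print('tcp',(Rz.T@(bot.observe()['position']-[.5462,-.0234,.09])*1000).round(1))
for uv in [(380,263),(445,290),(448,272),(382,246)]: print('tab',uv,(Rz.T@(onplane(c,uv,.153)-[.5462,-.0234,.09])*1000).round(1))
"
```

```text
clock: 10.1
position: [0.5439, -0.0186, 0.1225]
tool_rot: [-3.141, 0.001, 2.097]
force: [1.7, -6.7, 7.1]
grip_width: 0.0425
F case [ 0.04590514 -6.72655892  6.95582082]
tcp [-1.   5.2 32.5]
tab (380, 263) [15.  29.8 63. ]
tab (445, 290) [42.1 25.8 63. ]
tab (448, 272) [40.2 33.2 63. ]
tab (382, 246) [13.4 36.4 63. ]
```

View pics/w13.png

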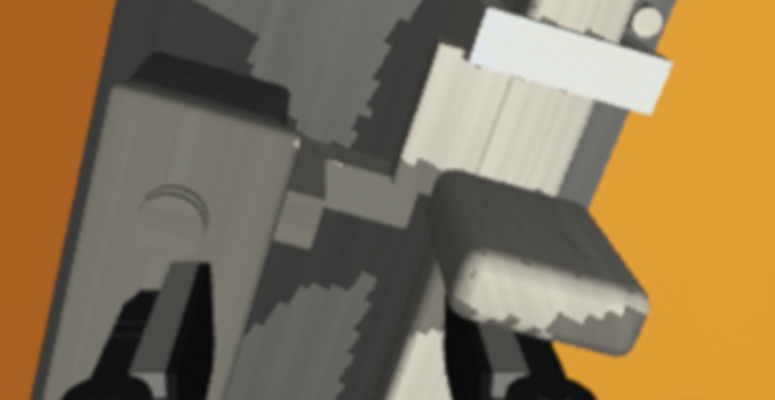

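```bash
python3 -m creep '[{"rx":0,"ry":0,"rz":0,"tx":1,"ty":0.3,"tz":0,"hand":0},{"rx":0,"ry":0,"rz":0,"tx":1.9,"ty":0.6,"tz":0,"hand":0},{"rx":0,"ry":0,"rz":0,"tx":1.9,"ty":0.6,"tz":0,"hand":0}]';  python3 -c "
from h import *
F=[]
for i in range(5):
    p,c=grab('wrist'); F.append(bot.observe()['force'])
cv2.imwrite('pics/w14.png',cv2.resize(p['pixels'][150:310,190:500],None,fx=2.5,fy=2.5,interpolation=2))
F=np.mean(F,0);Rz=R.from_euler('z',.2475).as_matrix()
print('F case',Rz.T@F)
print('tcp',(Rz.T@(bot.observe()['position']-[.5462,-.0234,.09])*1000).round(1))
for uv in [(371,273),(441,292),(450,271),(378,251)]: print('tab',uv,(Rz.T@(onplane(c,uv,.153)-[.5462,-.0234,.09])*1000).round(1))
"
```

```text
clock: 10.65
position: [0.5435, -0.0167, 0.1224]
tool_rot: [-3.141, 0.001, 2.097]
force: [1.4, -6.6, 7.2]
grip_width: 0.0425
F case [-0.49325031 -7.08172758  6.94153506]
tcp [-1.   7.1 32.5]
tab (371, 273) [13.2 27.  63. ]
tab (441, 292) [41.  26.6 63. ]
tab (450, 271) [40.8 35.8 63. ]
tab (378, 251) [12.7 36.2 63. ]
```

View pics/w14.png

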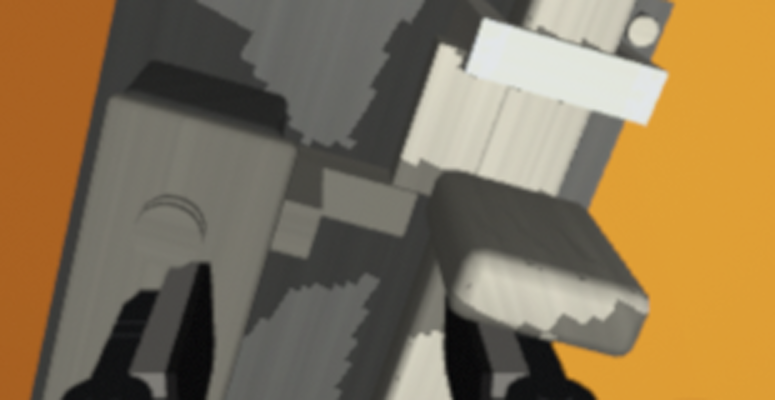

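The tab moved 2 mm with the tool, so the bolt is at about 48–50 mm. I'll push on gently to the stop.

```bash
python3 -m creep '[{"rx":0,"ry":0,"rz":0,"tx":1,"ty":0.3,"tz":0,"hand":0},{"rx":0,"ry":0,"rz":0,"tx":1.9,"ty":0.6,"tz":0,"hand":0},{"rx":0,"ry":0,"rz":0,"tx":1.9,"ty":0.6,"tz":0,"hand":0}]';  python3 -c "
from h import *
F=[]
for i in range(5):
    p,c=grab('wrist'); F.append(bot.observe()['force'])
cv2.imwrite('pics/w15.png',cv2.resize(p['pixels'][150:310,190:500],None,fx=2.5,fy=2.5,interpolation=2))
F=np.mean(F,0);Rz=R.from_euler('z',.2475).as_matrix()
print('F case',Rz.T@F)
print('tcp',(Rz.T@(bot.observe()['position']-[.5462,-.0234,.09])*1000).round(1))
for uv in [(371,273),(441,292),(450,271),(378,251)]: print('tab',uv,(Rz.T@(onplane(c,uv,.153)-[.5462,-.0234,.09])*1000).round(1))
"
```

```text
clock: 11.2
position: [0.5434, -0.0163, 0.1225]
tool_rot: [-3.141, 0.003, 2.096]
force: [5.1, -15.2, 4.6]
grip_width: 0.0426
F case [  0.75238561 -15.98414159   6.44222283]
tcp [-1.   7.5 32.5]
tab (371, 273) [13.2 27.4 63. ]
tab (441, 292) [41.1 26.9 63. ]
tab (450, 271) [40.9 36.1 63. ]
tab (378, 251) [12.7 36.6 63. ]
```

View pics/w15.png

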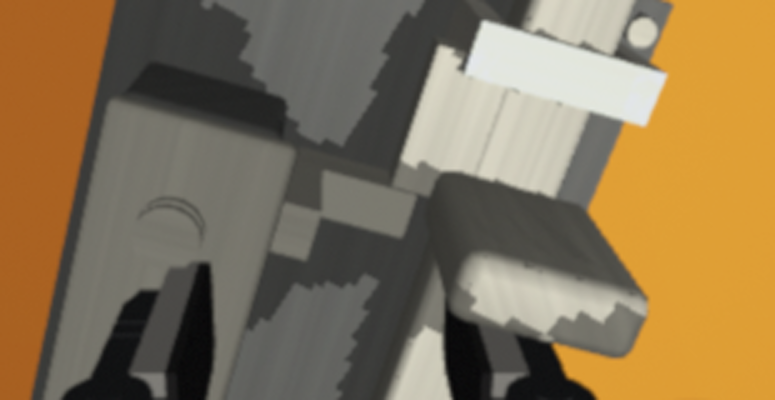

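Hard stop reached: 16 N with only 0.4 mm moved for 2 mm commanded. The tab has travelled 50 mm by image and the catch is still held at 6.4 N. I'll back off 4 mm, then lift straight up.

```bash
python3 -m creep '[{"rx":0,"ry":0,"rz":0,"tx":-2,"ty":-0.6,"tz":0,"hand":0},{"rx":0,"ry":0,"rz":0,"tx":-4,"ty":-1.2,"tz":0,"hand":0},{"rx":0,"ry":0,"rz":0,"tx":-5,"ty":-1.5,"tz":0,"hand":0},{"rx":0,"ry":0,"rz":0,"tx":-5,"ty":-1.5,"tz":-5,"hand":0},{"rx":0,"ry":0,"rz":0,"tx":-5,"ty":-1.5,"tz":-10,"hand":0},{"rx":0,"ry":0,"rz":0,"tx":-5,"ty":-1.5,"tz":-20,"hand":0},{"rx":0,"ry":0,"rz":0,"tx":-5,"ty":-1.5,"tz":-40,"hand":0},{"rx":0,"ry":0,"rz":0,"tx":-5,"ty":-1.5,"tz":-60,"hand":0}]'
python3 -m creep '[{"rx":0,"ry":0,"rz":0,"tx":0,"ty":0,"tz":-20,"hand":0},{"rx":0,"ry":0,"rz":0,"tx":0,"ty":0,"tz":-40,"hand":0},{"rx":0,"ry":0,"rz":0,"tx":-20,"ty":0,"tz":-60,"hand":0},{"rx":0,"ry":0,"rz":0,"tx":-40,"ty":0,"tz":-80,"hand":0},{"rx":0,"ry":0,"rz":0,"tx":-40,"ty":0,"tz":-80,"hand":0},{"rx":0,"ry":0,"rz":0,"tx":-40,"ty":0,"tz":-80,"hand":0}]'
python3 -c "
from h import *
print(bot.observe()['position'],bot.observe()['force'])
p,c=grab('wrist');cv2.imwrite('pics/w16.png',p['pixels'])
p,c=grab('side');cv2.imwrite('pics/s16.png',cv2.resize(p['pixels'][130:270,260:420],None,fx=4.2,fy=4.2,interpolation=2))
"
```

```text
clock: 12.25
position: [0.5436, -0.0191, 0.183]
tool_rot: [-3.14, -0.0, 2.098]
force: [-0.1, -0.3, 0.4]
grip_width: 0.0425
clock: 12.85
position: [0.5639, -0.0536, 0.2624]
tool_rot: [-3.141, -0.0, 2.097]
force: [-0.0, 0.5, -0.1]
grip_width: 0.0427
[ 0.56394165 -0.05363808  0.26238961] [-0.03316158  0.51058251 -0.12703837]
```

View pics/w16.png

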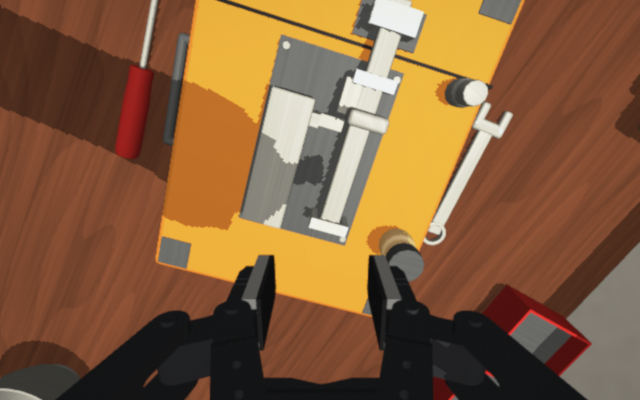

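View pics/s16.png

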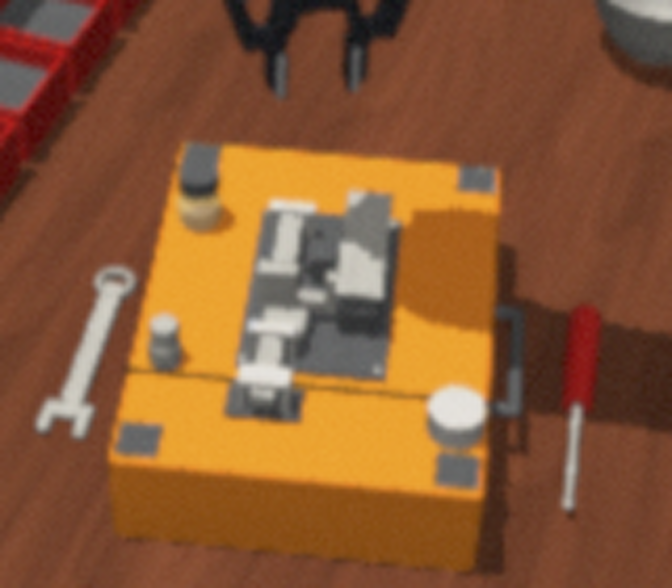

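The bolt is in the keeper, the catch looks raised with no studs showing, and the loose things stand where they were. I'll measure the catch height and bolt position as a last check.

Run:
```python
import cv2
im=cv2.imread("pics/w16.png"); cv2.imwrite("pics/z16.png",cv2.resize(im[70:250,230:410],None,fx=3.3,fy=3.3,interpolation=2))
```

```text
(no output)
```

View pics/z16.png

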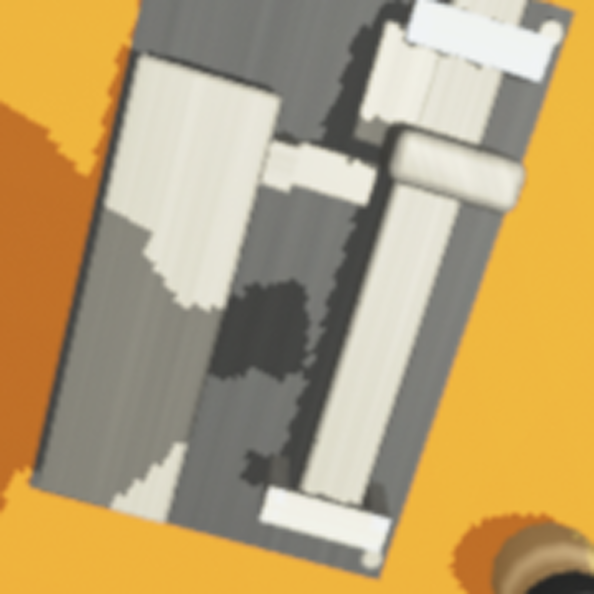

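Run:
```python
from fit import *
p,c=grab("wrist")
Rz=R.from_euler('z',.2475).as_matrix(); o=np.array([.5462,-.0234,.09])
K=[(-47,35,(271.8,85.8)),(-13,35,(314.8,99.7)),(-13,-75,(280.6,228.5)),(-47,-75,(239.7,217.6))]
def f(v):
    return np.concatenate([(proj(c,Rz@(np.array([x+v[1],y+v[2],46-v[0]])/1000)+o)-uv)[0] for x,y,uv in K])
r=least_squares(f,[0,0,0]); print("catch pressed, dx,dy mm",r.x.round(1),f(r.x).round(1))
for uv in [(352.1,110.3),(388.5,120),(385.8,133.6),(349.1,122.1)]: print('tab',(Rz.T@(onplane(c,uv,.153)-o)*1000).round(1))
im=p["pixels"]
for t in ["jar","socket","spanner","driver"]:
    d=viewer.outline_of(t,p); print(t,[(round(q["score"],2),np.round(q["bbox"])) for q in d[:1]])
ps,cs=grab("side")
for t in ["jar","tin","socket"]:
    d=viewer.outline_of(t,ps); print(t,[(round(q["score"],2),np.round(q["bbox"],1)) for q in d[:1]])
```

```text
catch pressed, dx,dy mm [ 3.1 -1.3 -0.1] [-0.6  0.2  0.1 -0.5 -0.6 -0.1  1.2  0.5]
tab [13.2 35.6 63. ]
tab [40.2 36.4 63. ]
tab [41.6 26.8 63. ]
tab [13.7 27.3 63. ]
jar [(0.75, array([379., 229., 426., 279.]))]
socket [(0.72, array([447.,  81., 490., 105.]))]
spanner [(0.73, array([424., 104., 514., 247.]))]
driver [(0.93, array([117.,   2., 161., 159.]))]
jar [(0.54, array([295.5, 204.9, 303.6, 218.3]))]
tin [(0.46, array([362.4, 224.9, 375.1, 234.7]))]
socket [(0.61, array([330.3, 175. , 351.8, 205. ]))]
```

Run:
```python
from fit import *
p,_=grab("wrist")
c=cam(p,dict(position=np.array([.55715,-.07116,.2315]),tool_rot=np.array([3.1415,0,1.8171])))
Rz=R.from_euler('z',.2475).as_matrix(); o=np.array([.5462,-.0234,.09])
K=[(-47,35,(250.2,83.3)),(-13,35,(300.5,83)),(-13,-75,(302.6,235.8)),(-47,-75,(258.6,235.8))]
def f(v): return np.concatenate([(proj(c,Rz@(np.array([x+v[1],y+v[2],46-v[0]])/1000)+o)-uv)[0] for x,y,uv in K])
print("catch up, reference:",least_squares(f,[0,0,0]).x.round(1))
print(bot.observe()["clock"]); bot.job_done()
```

```text
catch up, reference: [ 3.  -1.  -1.3]
13.45
the job is handed in; nothing more can be done
```

The lid is locked: the bolt is fully home in its keeper and the catch has sprung back up behind it. I handed the job in at 13.5 s of the 35 s allowed. No verdict is reported, so this rests on my own checks.

**What I did:** I pressed the catch about 9.6 mm with the left fingertip, at about 6.9 N. With the catch held, I turned the tool 16° so that finger would stop short of a stud showing through the plate. I then pushed the tab with the right fingertip until it hit the stop. There the push force rose to 16 N, with 6.4 N still holding the catch. I backed off 5 mm, lifted straight up and left.

**Last checks:**
- **Bolt:** in the images the tab moved about 50 mm, and the bolt sits in the keeper.
- **Catch:** its apparent height matches the view taken before pressing to 0.1 mm (3.1 against 3.0 mm on a fit that reads low by that much), so it is up.
- **Contact:** the force on the tool was back to about zero.
- **Loose things:** the jar, tin, socket, driver and spanner look unmoved in the last pictures. I compared them by eye only. I did not check the mug or bowl again; the arm stayed well away from them.

**Disagreements:**
- The wrist-camera fits put the heights 3 to 5 mm low, so I set the press depth from the contact force instead.
- In the last side view the network marked the catch as "socket" and the socket as "jar". I ignored those results.

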